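# Push the air tube home and open the valve

### The job

Take the blue air tube with the brass nozzle out of the wooden block and push its plain end down into the push-fit port of the air manifold, past the springy seal until it bottoms on the stop and stays there, without forcing it. Only when it is fully home and let go, swing the red valve handle a quarter turn to open the air. Leave the other things as they are.

Things in the scene. Friction and masses are not known exactly. Their poses are not given: they have to be found in the camera images.
- tube_mid (a point): centre (half-way up) of the blue tube, a rigid round tube 16 mm in diameter, 110 mm long, 120 g, upright in one of the block's holes, z up along it. A black collar, 26 mm wide, sits 31 to 34 mm above its foot; the top 18 mm are a tapering brass nozzle. Grip the shaft firmly 2 to 8 mm above the centre, so that the fingertips end just above the collar, on which they can push
- tube_foot (a point): centre of the flat end of the tube's plain foot, 55 mm below tube_mid, 12 mm above the bench at the start; the foot is bevelled: 13.6 mm across at the very end, 16 mm from 3 mm up
- rack: the fixed wooden block, 60 mm (x) by 200 mm (y) by 36 mm high; origin at the centre of its underside; four holes 18 mm wide and 24 mm deep in a row along its y axis at y = -75, -25, +25, +75 mm hold the blue tube, a white tube and two files (tops 110 mm above the bench); take the tube with the fingers closing along the block's x axis
- port_mouth (a point): centre of the mouth of the push-fit port, 65 mm above the bench, in the flat top of a grey block 44 mm square with a black ring round the hole; axes as the manifold's, z up. The hole is vertical, 17 mm wide with a 1 mm bevel. More than 45 N between tube and manifold (the push and the lips' squeeze of 13 to 20 N together) damages the fitting
- seat (a joint): travel in m of a rubber seat deep in the port: 0 at first, 0.003 pressed hard on its stop; it stays where it is pushed to. Above it seal lips about 10 mm below the mouth resist with 6 to 16 N until the foot is 14 mm deep, then the tube slides at 1 to 8 N; the seat adds 1.5 N, then the stop is hard. The stop's depth differs each time: the foot ends 17 to 29 mm below the mouth, known only by feel
- manifold: the fixed air manifold: an aluminium rail 60 mm (x) by 320 mm (y, from -150 to +170 mm) by 20 mm high carrying, in a row along y, the valve (axis at y = -100 mm), the port block (y = +30 mm) and a dial gauge (y = +120 mm, top 90 mm above the bench), all at x = 0; origin at bench height
- valve (a joint): angle in rad of the red valve handle, 0 to 0.25 at the start: 0 shut (the handle points along the manifold's -x), 1.57 open, against its stop (it points along the manifold's -y, away from the port); it grows counter-clockwise seen from above, turns with about 0.15 N m of friction and stays where it is left
- valve_hinge (a point): point on the valve's vertical axis at the height of the middle of the handle, 60 mm above the bench; axes as the manifold's
- valve_tip (a point): middle of the thick end of the red handle, 76 mm from the valve's axis, 60 mm above the bench; the handle is a flat bar 90 mm long, 14 mm wide and 8 mm thick, its last 30 mm 18 mm wide and 12 mm thick; it can be pushed sideways with closed fingers
- tube: the blue tube; origin at its foot, z along it, up
- grey_tube: bystander: white tube in the block
- file_red: bystander: file with a red handle in the block
- file_orange: bystander: file with an orange handle in the block
- hammer: bystander: hammer with a wooden handle, 260 mm
- driver: bystander: black screwdriver, 200 mm
- offcut: bystander: wooden offcut 120 x 70 x 22 mm
- bottle: bystander: clear bottle 170 mm tall
- jar: bystander: amber jar with a red lid, 90 mm tall

How it is judged:
By the outcome, as a careful person would: the job done as asked, in the order asked, and still so for the second after the job is handed in, with the robot touching nothing.
It also fails if it takes over 69 s, if anything falls off the work surface, if the arm or the gripper's body presses on something with over 40 N, if the wrist force passes 120 N, or if a joint passes its speed limit or range.

### The arm

A 6-joint arm with a two-finger parallel gripper is mounted at the origin on the work surface. World frame = base frame: x ahead of the robot, y to its left, z up, the work surface at z = 0. Lengths are in m, angles in degrees, forces in N, time in s.
With the tool pointing down it reaches from about 0.3 to 0.75 m from the base axis. Payload 8.5 kg.
Tool frame: the origin (TCP) lies between the finger pads; the fingertips stand 8 mm ahead of it and the grasp point (between the pads) lies 11 mm behind it; y points along the fingers, z is the direction in which the jaws open and shut, and the axes are right-handed (so a half turn about y gives the same grasp; the last joint's range is limited). The gripper opens to 85 mm and grips with 20 to 120 N. Pads are 22 mm wide; open, the fingers measure 114 mm over their backs; the gripper's body (76 mm by 85 mm) begins 54 mm behind the grasp point. The pads swing forward as they close: fully open they stand 13 mm farther back than shut.
Start: joints at [-12.336, 21.807, 74.336, -0, 83.858, -12.336], TCP at [0.55, 0, 0.239] pointing down, gripper open.
Joint ranges: [-178.18, 178.18], [-50.72, 133.34], [12.68, 142.11], [-81.47, 261.47], [9.98, 163.14], [-165.26, 165.26]. Speed limits (degrees/s): [136.94, 136.94, 180, 180, 180, 180].

### API

Orientations are given as a 3x3 rotation matrix whose columns are the frame's x, y, z axes.
In Python, from rig import env, get_image gives the robot as it stands.
- The arm moves only by the tool move_arm, never from a script. Its argument "targets" is one flat list of numbers, 6 for each row, row after row: the shift along the tool's x, y, z in mm, then the turn, a rotation vector about the tool's x, y, z in rad. A call has exactly 5 rows; each row shifts and turns the commanded pose from where the row before left it, along the tool's axes as they then stand; what a row does not reach is not made up. A row lasts 1/8 s, in which the tool goes at most 62.5 mm and 10.7 degrees, less where a joint would pass 70% of its speed; a pose out of reach is approached as far as the arm can. A call is refused whole if a number of a shift passes 62.5 or a number of a turn 0.188, either way. A call with a gripper value outside its range is refused whole. "hand" is the opening, from -1 (shut) to 1 (fully open), so that 0 is half open, set as the call begins (left out, the last holds). The fingers move at their own pace and stop on an object; "squeeze" is the grip in N (left out, the last holds). Time passes only in rows, so rows that do not move let the fingers close, or fill a call up. It gives the time, the measured TCP pose, the force and the opening at its end, in the units of the state.
- env.observe(): the state, without advancing time (a new reading comes with each control period).
- get_image(name): name is "scene" or "side" or "wrist"; returns a dict with "pixels" (480x640x3 uint8, red, green, blue), "z_map" (480x640 float32, m along the optical axis (not along the pixel's ray), 0 where there is no reading), "intrinsics" (3x3 intrinsics, pixels), "R" (3x3) and "t" (3): a world point X has camera coordinates R X + t; the wrist camera has in their place "mount" (4x4, takes a point from camera to tool coordinates, whose origin is the TCP and whose axes are the tool frame's). Camera axes: x right, y down, z forward; pixel columns grow to the right and rows downward; lengths in m; the calibration is good to about 2 mm. A picture is of the moment at which its call begins: read the wrist's pose just before it.
- env.close_job(): hands the job in, once; it reports no verdict.
The state is a dict: "time_s": time; "q": joint angles; "qvel": joint speeds; "joint_efforts": joint torques, N m; "position": TCP position; "tool_rot": TCP orientation; "ft_force": force on the tool from outside, world axes, zero at the start; "wrist_torque": the same for the moment, N m; "grip_width": finger opening in m.
Only numpy, scipy, OpenCV 4.12 (cv2) and the standard library are available. Lean on these libraries where they do the work, as an engineer would, in place of code of your own. Each camera call takes 0.05 s, during which the arm holds its last target.

## Working session

There is one attempt and no reset: what is moved stays moved. The work goes in short steps, Python scripts to look and compute and a tool call to move; the robot and the scene stay as the last step left them, time stands still between calls to the robot, and variables do not carry over. Pictures are saved under pics/ and viewed, and the job is handed in when it is done.

Besides the shell and the picture viewer there is one more tool, called as name(argument=value, ...), one argument or row to a line, values as JSON. move_arm: Moves the arm, as the interface text tells. Its arguments: {"type":"object","properties":{"targets":{"type":"array"},"hand":{"type":"number"},"squeeze":{"type":"number"}},"required":["targets"]}

```bash
ls; mkdir -p pics; python3 - <<'E'
from rig import env,get_image
import cv2,numpy as np
s=env.observe();print({k:np.round(v,3).tolist() for k,v in s.items()})
for n in("scene","side","wrist"):
    im=get_image(n);cv2.imwrite(f"pics/{n}0.png",im["pixels"][:,:,::-1])
    np.savez(f"{n}0.npz",**im)
    print(n,{k:np.round(v,3).tolist() for k,v in im.items() if k not in("pixels","z_map")})
E
```

```text
pics
{'time_s': 0.0, 'q': [-12.335, 21.84, 74.386, 0.002, 83.858, -12.336], 'qvel': [0.035, -0.054, 0.042, -0.03, -0.127, -0.027], 'joint_efforts': [-0.001, -44.847, -23.129, -0.0, 0.005, 0.0], 'position': [0.55, 0.0, 0.239], 'tool_rot': [[-0.0, -0.001, 1.0], [-1.0, 0.0, -0.0], [-0.0, -1.0, -0.001]], 'ft_force': [0.183, -0.104, 0.43], 'wrist_torque': [-0.003, -0.016, -0.024], 'grip_width': 0.085}
scene {'intrinsics': [[521.312, 0.0, 322.144], [0.0, 521.312, 236.205], [0.0, 0.0, 1.0]], 'R': [[-0.673, 0.74, 0.013], [0.623, 0.576, -0.528], [-0.399, -0.347, -0.849]], 't': [0.384, -0.263, 1.537]}
side {'intrinsics': [[557.312, 0.0, 318.49], [0.0, 557.312, 239.47], [0.0, 0.0, 1.0]], 'R': [[-0.742, -0.671, -0.016], [-0.417, 0.479, -0.772], [0.526, -0.566, -0.635]], 't': [0.404, 0.298, 1.086]}
wrist {'intrinsics': [[378.036, 0.0, 311.927], [0.0, 378.036, 240.169], [0.0, 0.0, 1.0]], 'mount': [[0.001, 0.962, 0.275, -0.07], [0.0, -0.275, 0.962, -0.135], [1.0, -0.001, -0.001, -0.0], [0.0, 0.0, 0.0, 1.0]]}
```

View pics/scene0.png

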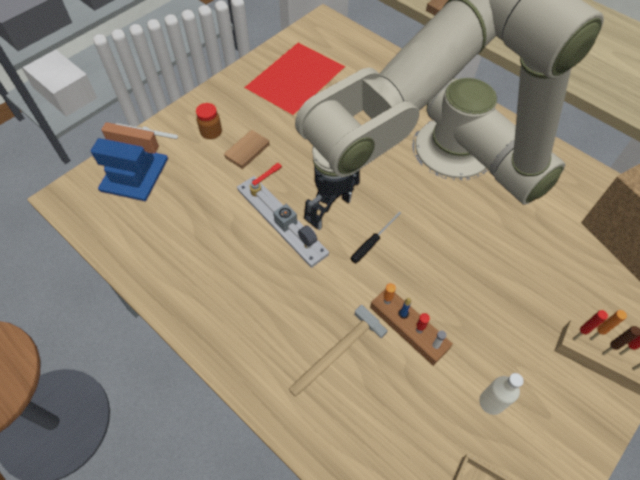

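View pics/side0.png

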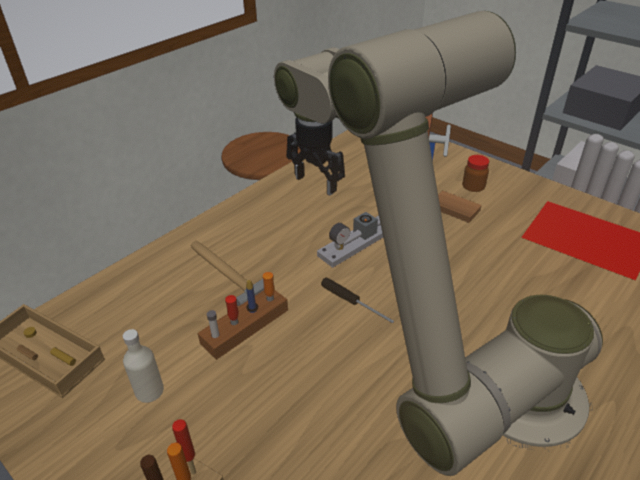

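View pics/wrist0.png

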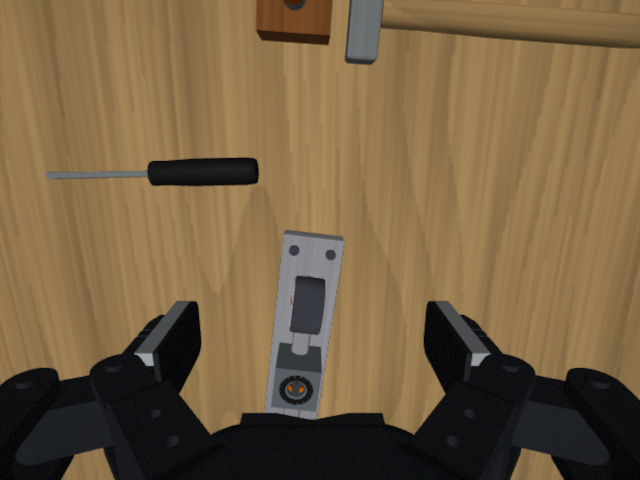

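```bash
cat > h.py <<'E'
import numpy as np,cv2
from rig import env,get_image
def grab(n,tag):
    s=env.observe();im=get_image(n);im=dict(im)
    if n=="wrist":
        Rt=np.array(s["tool_rot"]);M=np.array(im["mount"]);p=np.array(s["position"])
        Rc=Rt@M[:3,:3];c=Rt@M[:3,3]+p
    else:
        R=np.array(im["R"]);Rc=R.T;c=-R.T@np.array(im["t"])
    im["Rc"]=Rc;im["c"]=c
    cv2.imwrite(f"pics/{n}{tag}.png",im["pixels"][:,:,::-1]);np.savez(f"{n}{tag}.npz",**im)
    return im
def ray(im,u,v):
    K=np.array(im["intrinsics"]);d=np.array([(u-K[0,2])/K[0,0],(v-K[1,2])/K[1,1],1.])
    return im["Rc"]@d
def plane(im,u,v,z):
    d=ray(im,u,v);return im["c"]+d*(z-im["c"][2])/d[2]
def cloud(im):
    K=np.array(im["intrinsics"]);v,u=np.mgrid[:480,:640];z=im["z_map"]
    P=np.stack([(u-K[0,2])/K[0,0]*z,(v-K[1,2])/K[1,1]*z,z],-1)
    W=P@im["Rc"].T+im["c"];W[z==0]=np.nan
    return W
def proj(im,X):
    K=np.array(im["intrinsics"]);p=im["Rc"].T@(np.array(X)-im["c"]);p=K@p;return p[:2]/p[2]
def tri(a,ua,b,ub):
    A=[];B=[]
    for im,u in((a,ua),(b,ub)):
        d=ray(im,*u);d/=np.linalg.norm(d);P=np.eye(3)-np.outer(d,d);A.append(P);B.append(P@im["c"])
    X=np.linalg.solve(sum(A),sum(B));
    return X
E
python3 - <<'E'
from h import *
for n in("scene","side","wrist"):
    im=grab(n,"1");W=cloud(im);hsv=cv2.cvtColor(im["pixels"],cv2.COLOR_RGB2HSV)
    for nm,(lo,hi) in dict(blue=((105,90,30),(130,255,200)),orange=((8,200,180),(20,255,255)),red=((0,200,120),(5,255,255)),rack=((5,140,60),(14,230,170))).items():
        m=cv2.inRange(hsv,lo,hi)
        k,l,st,ce=cv2.connectedComponentsWithStats(m)
        for i in range(1,k):
            if st[i,4]>25:
                w=W[l==i];w=w[(~np.isnan(w[:,0]))]
                if len(w) and np.abs(np.median(w[:,:2],0)-[.5,.1]).max()<.45:
                    print(n,nm,ce[i].round(1),st[i].tolist(),np.median(w,0).round(3),w.min(0).round(3),w.max(0).round(3))
    hh=(W[:,:,2]>.012)&(W[:,:,2]<.03)
E
```

```text
scene blue [404.1 311. ] [400, 305, 8, 12, 65] [0.545 0.226 0.069] [0.539 0.218 0.039] [0.548 0.232 0.102]
scene rack [388.5 295.5] [384, 290, 11, 11, 91] [0.543 0.178 0.079] [0.512 0.153 0.034] [0.547 0.186 0.103]
side blue [250.1 299.5] [248, 291, 6, 18, 54] [0.534 0.228 0.072] [0.529 0.222 0.047] [0.539 0.231 0.1  ]
side red [230.2 298.9] [226, 296, 10, 7, 56] [0.54  0.274 0.107] [0.531 0.264 0.103] [0.55  0.283 0.112]
side red [178.8 425.5] [173, 420, 13, 12, 116] [0.327 0.545 0.189] [0.32  0.535 0.185] [0.338 0.554 0.192]
side rack [244.3 319.9] [198, 272, 89, 87, 2319] [0.525 0.255 0.035] [ 0.501  0.085 -0.003] [0.636 0.349 0.11 ]
side rack [189.1 442.2] [184, 424, 11, 37, 106] [0.32  0.541 0.147] [0.317 0.535 0.101] [0.325 0.547 0.188]
wrist rack [293.9  16.9] [256, 0, 76, 36, 2308] [0.536 0.158 0.036] [0.505 0.145 0.016] [0.565 0.175 0.064]
```

move_arm(
  targets=[-30,0,0,0,0,0,-30,0,0,0,0,0,-30,0,0,0,0,0,-30,0,0,0,0,0,0,0,0,0,0,0],
)

```text
time_s: 0.92
position: [0.5497, 0.1215, 0.2392]
tool_rot: [[0.003, -0.0, 1.0], [-1.0, 0.0, 0.003], [-0.0, -1.0, -0.0]]
ft_force: [-0.2, -0.8, -0.1]
grip_width: 0.0854
```

```bash
python3 - <<'E'
from h import *
a=dict(np.load("wrist1.npz"))
print("port",plane(a,296,390,.065))
im=grab("wrist","2");s=env.observe();print(s["time_s"],s["position"],s["ft_force"])
b=cv2.resize(im["pixels"][:,:,::-1],(800,600));cv2.imwrite("pics/w2.png",b)
E
```

```text
port [ 0.53408419 -0.16752346  0.065     ]
0.975 [0.54984805 0.12041003 0.23919867] [-0.21377452 -0.3788211   0.2450263 ]
```

View pics/wrist2.png

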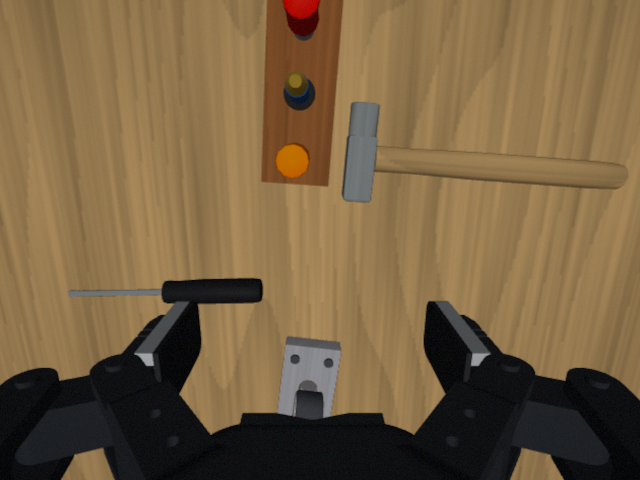

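```bash
python3 - <<'E'
from h import *
im=dict(np.load("wrist2.npz"))
print("noz",plane(im,296.5,80,.122))
print("collar",plane(im,300,93,.046))
for p in((268,5),(262.5,180),(341,5),(328,185)):print(p,plane(im,*p,.036))
W=cloud(im);
z=W[:,:,2]
print("hammer z",np.nanmax(z[105:195,345:375]))
for u,v in((296,80),(300,100),(290,50),(362,150)):print(W[v,u].round(4))
c=cv2.resize(im["pixels"][40:200,240:400,::-1],(640,640)[:2],interpolation=cv2.INTER_CUBIC)[:600];cv2.imwrite("pics/c2.png",c)
E
```

```text
noz [0.53982813 0.22256258 0.122     ]
collar [0.53965278 0.22213811 0.046     ]
(268, 5) [0.51455159 0.2881048  0.036     ]
(262.5, 180) [0.50545039 0.15057492 0.036     ]
(341, 5) [0.57221728 0.28817287 0.036     ]
(328, 185) [0.56378991 0.14621243 0.036     ]
hammer z 0.028944350094591398
[0.5395 0.2226 0.122 ]
[0.5406 0.2142 0.0791]
[0.5314 0.256  0.0351]
[0.5943 0.1762 0.0261]
```

View pics/c2.png

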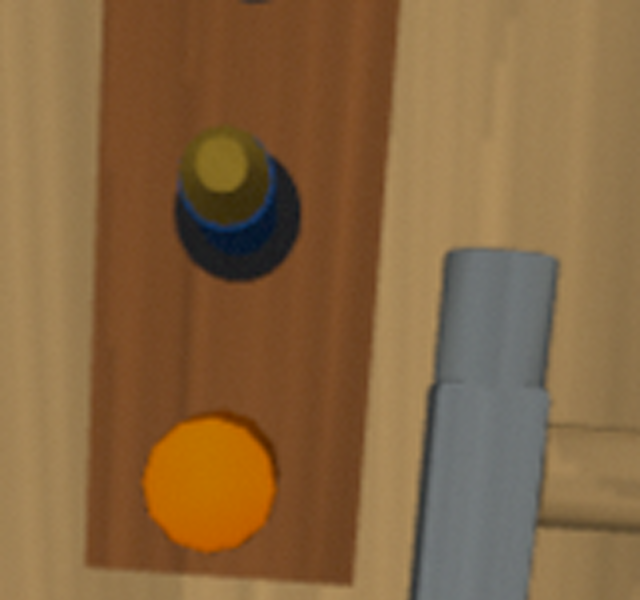

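move_arm(
  targets=[-30,0,-3,0,0,0,-30,0,-3,0,0,0,-30,0,-3,0,0,0,-12,0,-1.3,0,0,0,0,20,0,0,0.063,0],
  hand=1,
  squeeze=60,
)

```text
time_s: 1.6
position: [0.5404, 0.2219, 0.2202]
tool_rot: [[-0.064, 0.003, 0.998], [-0.998, 0.0, -0.064], [-0.0, -1.0, 0.003]]
ft_force: [0.1, 0.5, -0.7]
grip_width: 0.0853
```

```bash
python3 - <<'E'
from h import *
im=grab("wrist","3");s=env.observe();print(s["time_s"],s["position"],s["tool_rot"],s["ft_force"])
E
```

```text
1.65 [0.53919869 0.22113301 0.21664841] [[-6.76497210e-02 -3.03295115e-03  9.97704524e-01]
 [-9.97708432e-01 -9.80194112e-04 -6.76529657e-02]
 [ 1.18313224e-03 -9.99994920e-01 -2.95969108e-03]] [ 0.13106975 -0.29782862 -2.20703278]
```

View pics/wrist3.png

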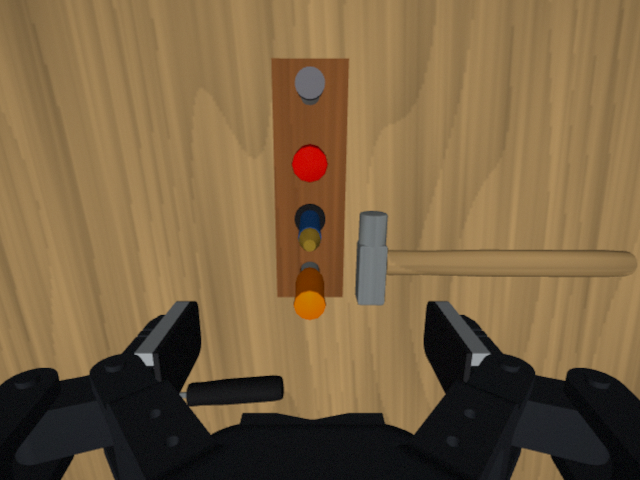

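```bash
python3 - <<'E'
from h import *
im=dict(np.load("wrist3.npz"))
W=cloud(im)
print(plane(im,310,244,.122),plane(im,310,219,.046),W[244,310],W[236,310])
print(proj(im,[.5395,.2222,.122]),proj(im,[.5395,.2222,.046]))
z=W[:,:,2]
P=W[200:260,290:330].reshape(-1,3)
for lo,hi in((.119,.125),(.105,.118),(.043,.05)):
    q=P[(P[:,2]>lo)&(P[:,2]<hi)];print(lo,len(q),q.min(0).round(4),q.max(0).round(4),q.mean(0).round(4))
E
```

```text
[0.53929485 0.22282707 0.122     ] [0.53909609 0.22215852 0.046     ] [0.5393011  0.22291197 0.12228749] [0.53955441 0.22685792 0.1172612 ]
[310.38294578 244.91196798] [310.47821336 218.92061934]
0.119 170 [0.5339 0.2181 0.1192] [0.5433 0.2275 0.124 ] [0.5385 0.2228 0.1218]
0.105 218 [0.5311 0.2156 0.105 ] [0.5461 0.2294 0.1179] [0.5388 0.2258 0.1124]
0.043 347 [0.5256 0.2123 0.0435] [0.551  0.2349 0.0497] [0.5387 0.2265 0.0464]
```

move_arm(
  targets=[0,40,0,0,0,0,0,40,0,0,0,0,0,40,0,0,0,0,0,30,0,0,0,0,0,10,0,0,0,0],
)

```text
time_s: 2.28
position: [0.5394, 0.2209, 0.058]
tool_rot: [[-0.063, -0.003, 0.998], [-0.998, -0.001, -0.063], [0.001, -1.0, -0.003]]
ft_force: [0.2, -0.5, 0.4]
grip_width: 0.0855
```

```bash
python3 - <<'E'
from h import *
im=grab("wrist","4");s=env.observe();print(s["time_s"],s["position"],s["ft_force"])
E
```

```text
2.325 [0.53945632 0.22107004 0.05784306] [-1.01292581 -0.38578125 -0.42221596]
```

View pics/wrist4.png

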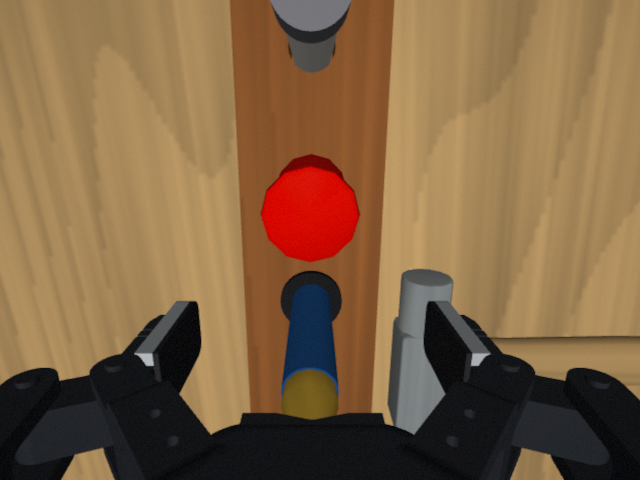

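move_arm(
  targets=[-1.3,-1.5,0,0,0,0,0,0,0,0,0,0,0,0,0,0,0,0,0,0,0,0,0,0,0,0,0,0,0,0],
  hand=-1,
  squeeze=70,
)

```text
time_s: 2.95
position: [0.5399, 0.2234, 0.0614]
tool_rot: [[-0.063, 0.001, 0.998], [-0.998, 0.0, -0.063], [-0.0, -1.0, 0.001]]
ft_force: [-1.3, 0.6, 5.8]
grip_width: 0.0142
```

move_arm(
  targets=[0,0,0,0,0,0,0,0,0,0,0,0,0,0,0,0,0,0,0,0,0,0,0,0,0,0,0,0,0,0],
)

```text
time_s: 3.58
position: [0.5399, 0.2234, 0.0614]
tool_rot: [[-0.063, 0.001, 0.998], [-0.998, 0.0, -0.063], [-0.0, -1.0, 0.001]]
ft_force: [-1.7, 0.7, 5.2]
grip_width: 0.0146
```

move_arm(
  targets=[0,-8,0,0,0,0,0,-12,0,0,0,0,0,-30,0,0,0,0,0,-50,0,0,0,0,0,-40,0,0,0,0],
)

```text
time_s: 4.2
position: [0.5398, 0.2233, 0.2034]
tool_rot: [[-0.063, 0.002, 0.998], [-0.998, 0.0, -0.063], [-0.0, -1.0, 0.002]]
ft_force: [1.0, -0.1, -1.3]
grip_width: 0.0143
```

```bash
python3 - <<'E'
from h import *
im=grab("wrist","5");s=env.observe();print(s["time_s"],s["position"],s["ft_force"])
E
```

```text
4.25 [0.54141811 0.22372317 0.20877878] [ 0.90688633 -0.88140844  3.04965021]
```

View pics/wrist5.png

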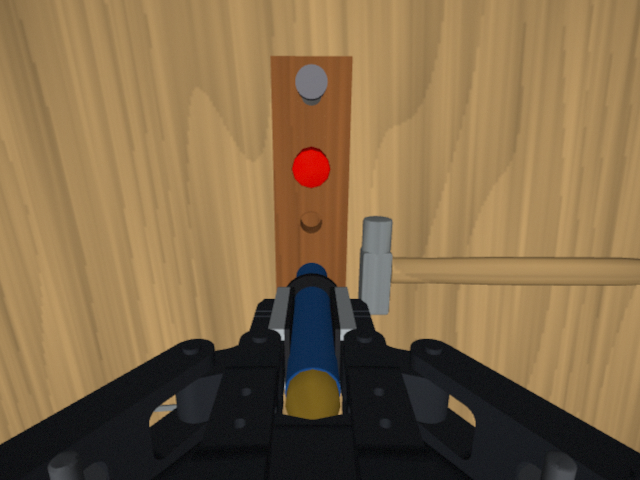

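```bash
python3 - <<'E'
from h import *
im=dict(np.load("wrist1.npz"))
for p in((285.5,231.5),(343,237.5),(265,418),(318,415)):print(p,plane(im,*p,.02))
c=cv2.resize(im["pixels"][330:430,240:360,::-1],(720,600),interpolation=cv2.INTER_CUBIC);cv2.imwrite("pics/c1.png",c)
im=dict(np.load("scene1.npz"))
c=cv2.resize(im["pixels"][160:270,225:345,::-1],(654,600),interpolation=cv2.INTER_CUBIC);cv2.imwrite("pics/c1s.png",c)
E
```

```text
(285.5, 231.5) [ 0.52393263 -0.02229809  0.02      ]
(343, 237.5) [ 0.57968699 -0.02838227  0.02      ]
(265, 418) [ 0.49642912 -0.23902514  0.02      ]
(318, 415) [ 0.55603621 -0.23501641  0.02      ]
```

View pics/c1.png

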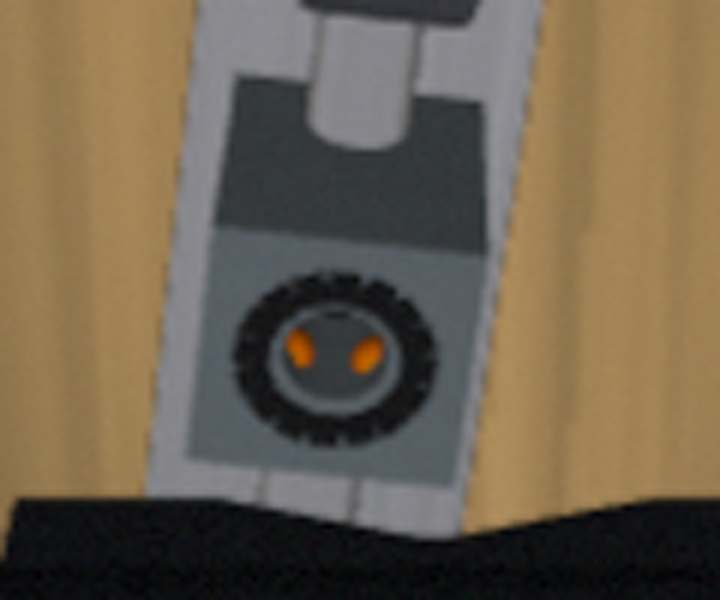

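View pics/c1s.png

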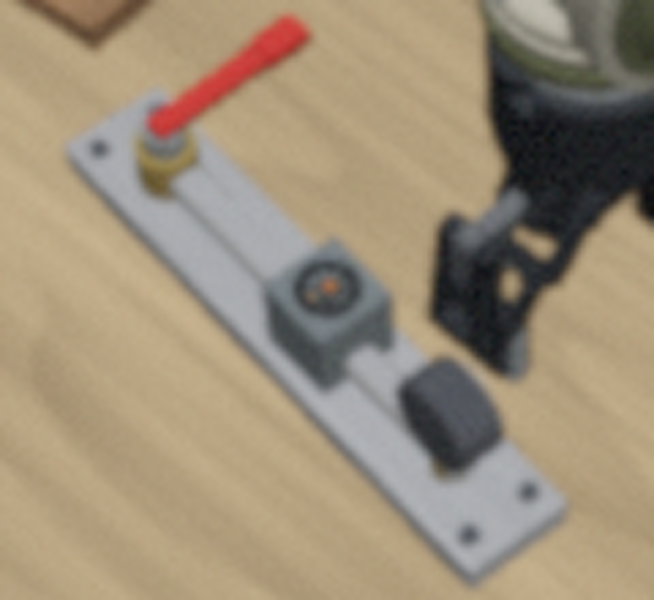

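move_arm(
  targets=[45,-2,3,0,0,0,55,0,4,0,0,0,55,0,4,0,0,0,45,0,0,0,0,0,30,0,0,0,0,0],
)

```text
time_s: 4.88
position: [0.536, -0.0089, 0.2033]
tool_rot: [[-0.064, 0.0, 0.998], [-0.998, -0.0, -0.064], [0.0, -1.0, 0.0]]
ft_force: [0.1, 0.6, -0.7]
grip_width: 0.0141
```

move_arm(
  targets=[40,0,3,0,0,0,50,0,4,0,0,0,45,0,0,0,0,0,25,0,0,0,0.055,0,0,0,0,0,0,0],
)

```text
time_s: 5.5
position: [0.5329, -0.1685, 0.203]
tool_rot: [[-0.12, 0.0, 0.993], [-0.993, -0.0, -0.12], [0.0, -1.0, 0.0]]
ft_force: [0.5, 1.6, -1.5]
grip_width: 0.0145
```

```bash
python3 - <<'E'
from h import *
im=grab("wrist","6");s=env.observe();print(s["time_s"],s["position"],s["tool_rot"],s["ft_force"])
print(proj(im,[.534,-.1675,.065]))
E
```

```text
5.55 [ 0.53300014 -0.16725865  0.20295623] [[-1.18254981e-01  1.11688577e-05  9.92983262e-01]
 [-9.92983215e-01  3.07356790e-04 -1.18254979e-01]
 [-3.06520921e-04 -9.99999953e-01 -2.52559832e-05]] [ 0.26942261  0.51797077 -1.59823861]
[313.49100868 228.3750781 ]
```

View pics/wrist6.png

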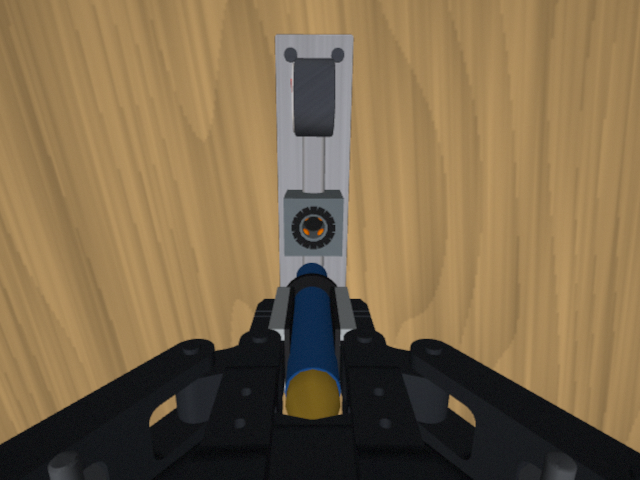

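```bash
python3 - <<'E'
from h import *
im=dict(np.load("wrist6.npz"))
M=im["mount"];K=im["intrinsics"]
def pt(p):
    q=np.linalg.inv(M)@np.r_[np.array(p)/1e3,1];q=K@q[:3];return (q[:2]/q[2]).round(1)
print("foot front",pt((-6.8,49.4,0)),"foot c",pt((0,49.4,0)),"collar far",pt((-13,16.9,0)),"collar l/r",pt((0,16,-13)),pt((0,16,13)),"noz c",pt((0,-60.6,0)))
print("axis 0",pt((0,0,0)))
g=im["pixels"];dark=(g.max(2)<60).astype(np.uint8);dark[260:]=0;dark[:195]=0
k,l,st,ce=cv2.connectedComponentsWithStats(dark)
for i in range(1,k):
    if st[i,4]>20:print(st[i],ce[i])
c=cv2.resize(g[190:310,250:374,::-1],(620,600),interpolation=cv2.INTER_CUBIC);cv2.imwrite("pics/c6.png",c)
E
```

```text
foot front [312.4 259.8] foot c [312.4 272.2] collar far [312.4 270.8] collar l/r [282.5 299.6] [342.3 299.6] noz c [312.8 435.6]
axis 0 [312.5 316.9]
[292 207  43  42 747] [313.02409639 227.34136546]
[303 217  21  15 218] [312.90366972 223.87155963]
```

View pics/c6.png

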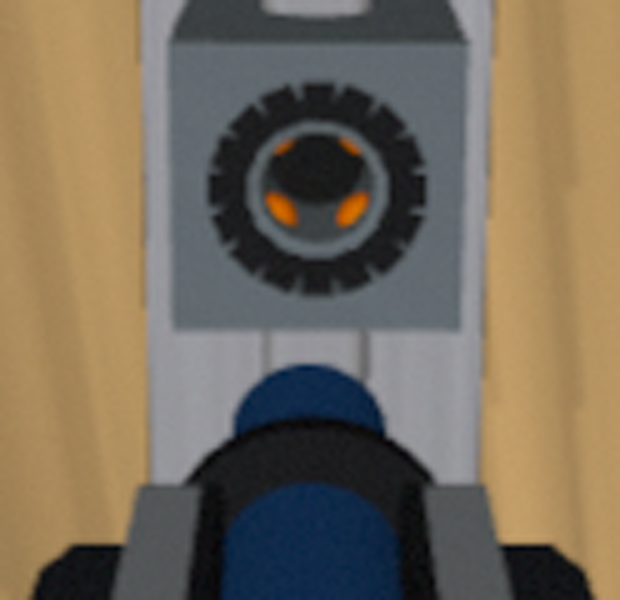

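```bash
python3 - <<'E'
from h import *
im=dict(np.load("wrist6.npz"))
M=im["mount"];K=im["intrinsics"]
def pt(p):
    q=np.linalg.inv(M)@np.r_[np.array(p)/1e3,1];q=K@q[:3];return (q[:2]/q[2]).round(1)
for f in(47,49.4,52):print(f,"foot",pt((-8,f-3,0)),pt((-6.8,f,0)),"collar far",pt((-13,f-31,0)),pt((-13,f-34,0)),"brass",pt((-8,f-92,0)))
print(plane(im,313.4,227.9,.066))
E
```

```text
47 foot [312.4 261.1] [312.4 261.4] collar far [312.4 271.5] [312.4 274.1] brass [312.6 367.7]
49.4 foot [312.4 259.5] [312.4 259.8] collar far [312.4 269.6] [312.4 272. ] brass [312.6 362.5]
52 foot [312.3 257.9] [312.3 258.2] collar far [312.4 267.5] [312.4 269.9] brass [312.6 357.2]
[ 0.53400322 -0.16688051  0.066     ]
```

move_arm(
  targets=[0,20,0,0,0,0,0,20,0,0,0,0,0,18,0,0,0,0,0,15,0,0,0,0,0,0,0,0,0,0],
)

```text
time_s: 6.18
position: [0.5329, -0.1662, 0.1291]
tool_rot: [[-0.117, -0.002, 0.993], [-0.993, 0.001, -0.117], [-0.001, -1.0, -0.002]]
ft_force: [0.3, -0.3, -1.6]
grip_width: 0.0145
```

```bash
python3 - <<'E'
from h import *
im=grab("wrist","7");s=env.observe();print(s["time_s"],s["position"],s["tool_rot"].round(4).tolist(),s["ft_force"])
g=im["pixels"]
c=cv2.resize(g[150:350,190:434,::-1],(732,600),interpolation=cv2.INTER_CUBIC);cv2.imwrite("pics/c7.png",c)
for n in("scene","side"):
    im=grab(n,"7");u,v=proj(im,[.534,-.1675,.08]).astype(int);print(n,u,v)
    c=cv2.resize(im["pixels"][v-40:v+40,u-50:u+50,::-1],(750,600),interpolation=cv2.INTER_CUBIC);cv2.imwrite(f"pics/c7{n}.png",c)
E
```

```text
6.225 [ 0.53329772 -0.16660312  0.12995365] [[-0.1169, -0.0002, 0.9931], [-0.9931, 0.0002, -0.1169], [-0.0002, -1.0, -0.0002]] [ 0.10588279  0.35421526 -0.78005224]
scene 283 209
side 365 213
```

View pics/c7.png

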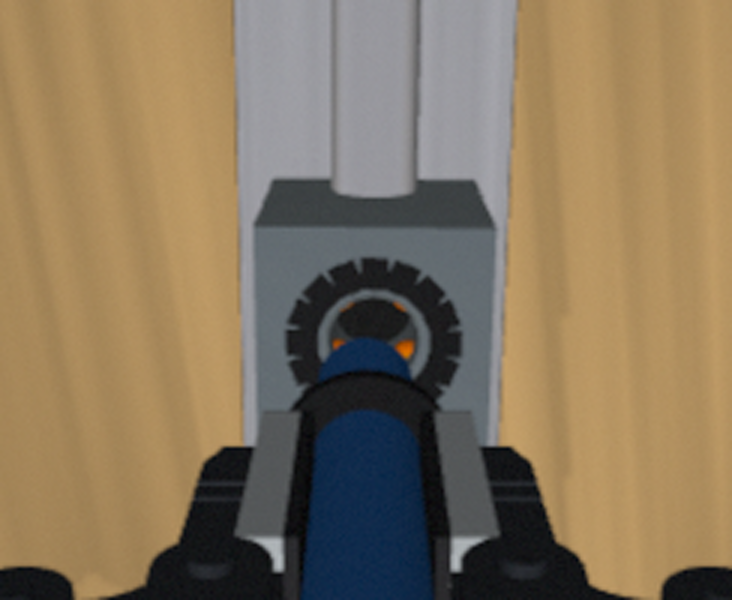

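View pics/c7scene.png

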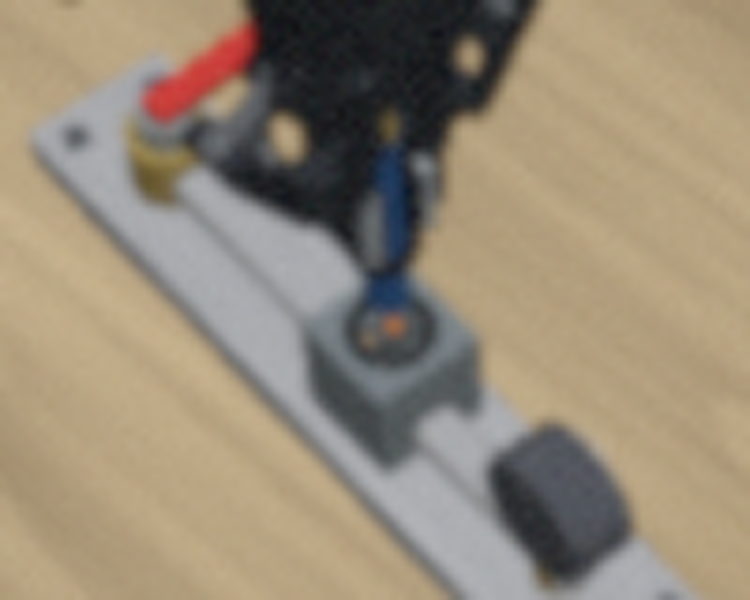

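View pics/c7side.png

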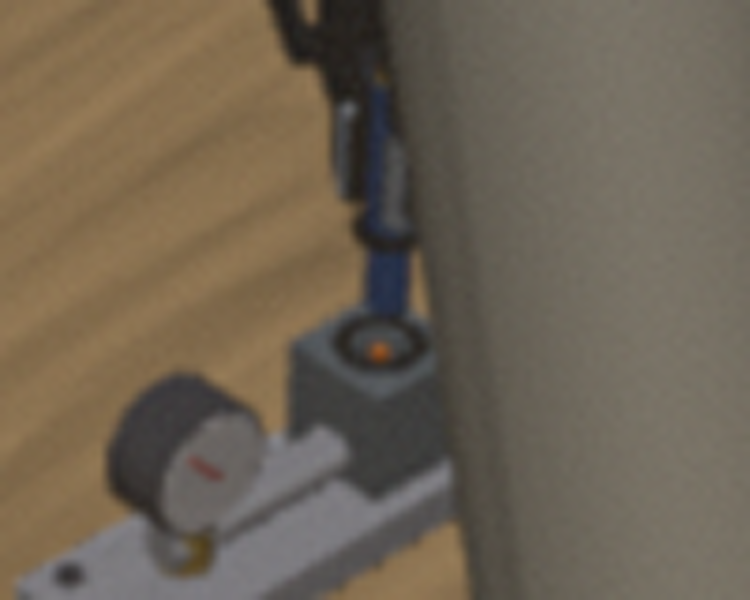

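```bash
python3 - <<'E'
from h import *
im=dict(np.load("wrist7.npz"));s=env.observe()
M=im["mount"];K=im["intrinsics"];R=s["tool_rot"];p=s["position"]
def tl(X):return (R.T@(X-p)*1e3).round(2)
for z in(.065,.066):
  print("ringtop",tl(plane(im,314.8,236,z)),"blk edge",tl(plane(im,314.8,225.7,z)),"blk L/R",tl(plane(im,190+256/3,150+227/3,z)),tl(plane(im,190+494/3,150+227/3,z)))
  print("ring l",tl(plane(im,190+287/3,150+342/3,z)),tl(plane(im,190+462/3,150+342/3,z)))
b=dict(np.load("wrist6.npz"))
p6=np.array([ 0.53300014,-0.16725865,0.20295623]);R6=np.array([[-.118255,0,.992983],[-.992983,.0003,-.118255],[-.0003,-1,0]])
def t6(X):return (R6.T@(X-p6)*1e3).round(2)
f=lambda x,y:plane(b,250+x/5,190+y/5,.065)
print("6: edges",t6(f(318,42)),t6(f(318,329)),"ring",t6(f(317,82)),t6(f(317,297)),t6(f(207,190)),t6(f(427,190)),"blk",t6(f(172,42)),t6(f(468,42)))
# foot in tool coords: far silhouette
for name,im_,uv in(("7",im,(190+365/3,150+338/3)),("6",b,(312,263))):
  d=M[:3,:3]@np.linalg.inv(K)@np.array([*uv,1]);o=M[:3,3]
  for fy in (.0440,.0464,.049):
    t=(fy-o[1])/d[1];print(name,fy,((o+d*t)*1e3).round(2))
E
```

```text
ringtop [-16.32  65.57   0.44] blk edge [-22.1   65.57   0.43] blk L/R [-22.12  65.54 -20.95] [-22.12  65.59  22.02]
ring l [ -0.13  65.56 -15.78] [-0.13 65.6  16.74]
ringtop [-16.59  64.57   0.44] blk edge [-22.34  64.57   0.43] blk L/R [-22.36  64.54 -20.85] [-22.36  64.59  21.91]
ring l [ -0.48  64.56 -15.71] [-0.49 64.6  16.66]
6: edges [-22.33 137.96   1.15] [ 21.64 137.95   1.06] ring [-16.42 137.96   0.99] [ 16.55 137.95   0.92] [ -0.18 137.96 -15.41] [-7.0000e-02  1.3796e+02  1.7320e+01] blk [-22.39 137.96 -20.1 ] [-22.25 137.96  22.98]
7 0.044 [-7.16 44.   -0.35]
7 0.0464 [-6.32 46.4  -0.35]
7 0.049 [-5.41 49.   -0.35]
6 0.044 [-6.99 44.   -0.18]
6 0.0464 [-6.14 46.4  -0.18]
6 0.049 [-5.23 49.   -0.18]
```

move_arm(
  targets=[-1.5,4,1,0,0,0,0,4,0,0,0,0,0,4,0,0,0,0,0,0,0,0,0,0,0,0,0,0,0,0],
)

```text
time_s: 6.95
position: [0.5344, -0.1658, 0.1179]
tool_rot: [[-0.118, 0.0, 0.993], [-0.993, -0.0, -0.118], [0.0, -1.0, 0.0]]
ft_force: [-0.2, 0.1, -1.5]
grip_width: 0.0143
```

```bash
python3 - <<'E'
from h import *
im=grab("wrist","8");s=env.observe();print(s["time_s"],s["position"],s["ft_force"])
g=im["pixels"]
c=cv2.resize(g[180:330,220:404,::-1],(736,600),interpolation=cv2.INTER_CUBIC);cv2.imwrite("pics/c8.png",c)
E
```

```text
7.0 [ 0.53439393 -0.16573175  0.11790376] [-0.29170374  0.04843466 -1.65423045]
```

View pics/c8.png

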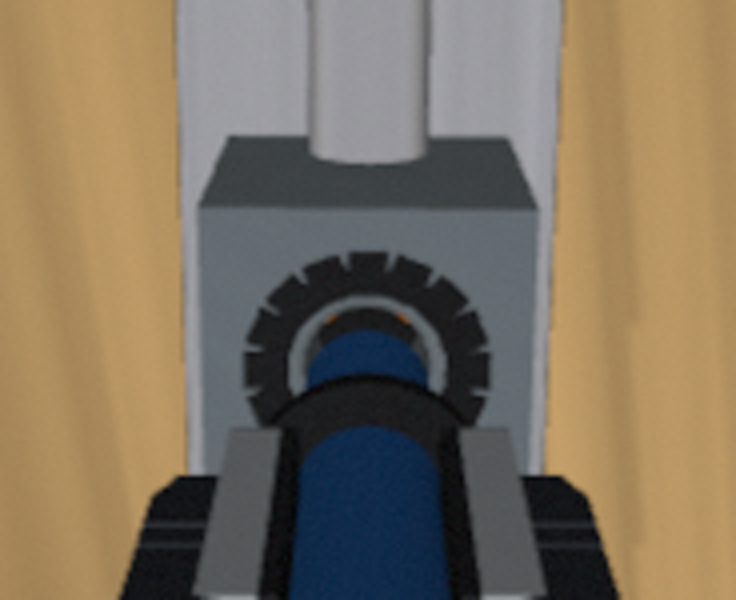

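```bash
python3 - <<'E'
from h import *
im=dict(np.load("wrist8.npz"));s=env.observe()
M=im["mount"];K=im["intrinsics"];R=s["tool_rot"];p=s["position"]
def tl(X):return (R.T@(X-p)*1e3).round(2)
f=lambda x,y:tl(plane(im,220+x/4,180+y/4,.065))
print("edge",f(367,207),"ringtop",f(367,251),"ringL/R",f(243,370),f(490,370),"hole top",f(367,308),"bevel",f(367,296))
for fy in(.0464,.0494,.044):
  d=M[:3,:3]@np.linalg.inv(K)@np.array([220+367.5/4,180+330/4,1]);o=M[:3,3];t=(fy-o[1])/d[1];print(fy,((o+d*t)*1e3).round(2))
E
```

```text
edge [-20.81  52.9   -0.28] ringtop [-14.93  52.9   -0.29] ringL/R [  1.47  52.9  -16.73] [ 1.51 52.91 15.97] hole top [-7.16 52.9  -0.3 ] bevel [-8.81 52.9  -0.3 ]
0.0464 [-6.41 46.4  -0.24]
0.0494 [-5.36 49.4  -0.25]
0.044 [-7.25 44.   -0.24]
```

move_arm(
  targets=[-0.3,1.5,0,0,0,0,0,1.5,0,0,0,0,0,1.5,0,0,0,0,0,1.5,0,0,0,0,0,0,0,0,0,0],
)

```text
time_s: 7.62
position: [0.5343, -0.1654, 0.1117]
tool_rot: [[-0.118, -0.0, 0.993], [-0.993, 0.0, -0.118], [-0.0, -1.0, -0.0]]
ft_force: [-0.3, -0.7, -1.2]
grip_width: 0.0146
```

move_arm(
  targets=[0,1,0,0,0,0,0,1,0,0,0,0,0,1,0,0,0,0,0,1,0,0,0,0,0,0,0,0,0,0],
)

```text
time_s: 8.25
position: [0.5343, -0.1654, 0.1077]
tool_rot: [[-0.118, -0.0, 0.993], [-0.993, 0.0, -0.118], [-0.0, -1.0, -0.0]]
ft_force: [0.2, -0.2, -1.9]
grip_width: 0.0142
```

move_arm(
  targets=[0,0.8,0,0,0,0,0,0.8,0,0,0,0,0,0.8,0,0,0,0,0,0.6,0,0,0,0,0,0,0,0,0,0],
)

```text
time_s: 8.88
position: [0.5345, -0.1655, 0.1052]
tool_rot: [[-0.118, 0.001, 0.993], [-0.993, -0.0, -0.118], [0.0, -1.0, 0.001]]
ft_force: [-1.2, -0.1, 4.3]
grip_width: 0.0145
```

move_arm(
  targets=[0,0.5,0,0,0,0,0,0.5,0,0,0,0,0,0.5,0,0,0,0,0,0.5,0,0,0,0,0,0,0,0,0,0],
)

```text
time_s: 9.5
position: [0.5347, -0.1656, 0.1034]
tool_rot: [[-0.118, 0.001, 0.993], [-0.993, -0.001, -0.118], [0.001, -1.0, 0.001]]
ft_force: [-0.1, -0.6, 6.1]
grip_width: 0.0139
```

move_arm(
  targets=[0,0.4,0,0,0,0,0,0.4,0,0,0,0,0,0.4,0,0,0,0,0,0.4,0,0,0,0,0,0,0,0,0,0],
)

```text
time_s: 10.12
position: [0.5346, -0.1655, 0.1014]
tool_rot: [[-0.118, 0.001, 0.993], [-0.993, -0.0, -0.118], [0.0, -1.0, 0.001]]
ft_force: [0.4, -0.3, 2.9]
grip_width: 0.0144
```

move_arm(
  targets=[0,0.4,0,0,0,0,0,0.4,0,0,0,0,0,0.4,0,0,0,0,0,0.3,0,0,0,0,0,0,0,0,0,0],
)

```text
time_s: 10.75
position: [0.5343, -0.1654, 0.0996]
tool_rot: [[-0.118, -0.0, 0.993], [-0.993, 0.0, -0.118], [-0.0, -1.0, -0.0]]
ft_force: [0.3, -0.1, 1.3]
grip_width: 0.0144
```

move_arm(
  targets=[0,0.3,0,0,0,0,0,0.3,0,0,0,0,0,0.3,0,0,0,0,0,0.3,0,0,0,0,0,0.2,0,0,0,0],
)

```text
time_s: 11.38
position: [0.5344, -0.1654, 0.0983]
tool_rot: [[-0.118, 0.0, 0.993], [-0.993, -0.0, -0.118], [0.0, -1.0, 0.0]]
ft_force: [0.6, -0.4, 3.3]
grip_width: 0.0146
```

move_arm(
  targets=[0,0.3,0,0,0,0,0,0.3,0,0,0,0,0,0.3,0,0,0,0,0,0.3,0,0,0,0,0,0.2,0,0,0,0],
)

```text
time_s: 12.0
position: [0.5344, -0.1654, 0.0969]
tool_rot: [[-0.118, -0.0, 0.993], [-0.993, -0.0, -0.118], [0.0, -1.0, -0.0]]
ft_force: [0.8, 0.2, 2.6]
grip_width: 0.0146
```

move_arm(
  targets=[0,0.3,0,0,0,0,0,0.2,0,0,0,0,0,0.2,0,0,0,0,0,0.2,0,0,0,0,0,0.1,0,0,0,0],
)

```text
time_s: 12.62
position: [0.5344, -0.1654, 0.0959]
tool_rot: [[-0.118, -0.0, 0.993], [-0.993, 0.0, -0.118], [-0.0, -1.0, -0.0]]
ft_force: [-0.1, -0.0, 3.2]
grip_width: 0.0147
```

move_arm(
  targets=[0,0.3,0,0,0,0,0,0.3,0,0,0,0,0,0.3,0,0,0,0,0,0.3,0,0,0,0,0,0,0,0,0,0],
)

```text
time_s: 13.25
position: [0.5343, -0.1653, 0.0946]
tool_rot: [[-0.118, -0.0, 0.993], [-0.993, 0.0, -0.118], [-0.0, -1.0, -0.0]]
ft_force: [-0.1, -0.8, 1.2]
grip_width: 0.014
```

move_arm(
  targets=[0,0.3,0,0,0,0,0,0.3,0,0,0,0,0,0.3,0,0,0,0,0,0.3,0,0,0,0,0,0,0,0,0,0],
)

```text
time_s: 13.88
position: [0.5344, -0.1654, 0.0935]
tool_rot: [[-0.118, 0.0, 0.993], [-0.993, -0.0, -0.118], [0.0, -1.0, 0.0]]
ft_force: [0.6, -0.6, 2.1]
grip_width: 0.0147
```

move_arm(
  targets=[0,0.3,0,0,0,0,0,0.3,0,0,0,0,0,0.3,0,0,0,0,0,0.3,0,0,0,0,0,0,0,0,0,0],
)

```text
time_s: 14.5
position: [0.5344, -0.1654, 0.0922]
tool_rot: [[-0.118, -0.0, 0.993], [-0.993, 0.0, -0.118], [-0.0, -1.0, -0.0]]
ft_force: [0.7, -0.5, 2.2]
grip_width: 0.0145
```

move_arm(
  targets=[0,0.3,0,0,0,0,0,0.3,0,0,0,0,0,0.3,0,0,0,0,0,0.3,0,0,0,0,0,0,0,0,0,0],
)

```text
time_s: 15.12
position: [0.5344, -0.1654, 0.091]
tool_rot: [[-0.118, 0.0, 0.993], [-0.993, 0.0, -0.118], [-0.0, -1.0, 0.0]]
ft_force: [0.3, 0.4, 2.3]
grip_width: 0.0146
```

move_arm(
  targets=[0,0.3,0,0,0,0,0,0.3,0,0,0,0,0,0.3,0,0,0,0,0,0.3,0,0,0,0,0,0,0,0,0,0],
)

```text
time_s: 15.75
position: [0.5344, -0.1654, 0.0904]
tool_rot: [[-0.118, 0.0, 0.993], [-0.993, -0.0, -0.118], [0.0, -1.0, 0.0]]
ft_force: [-0.8, 0.4, 8.9]
grip_width: 0.0147
```

move_arm(
  targets=[0,0.2,0,0,0,0,0,0.2,0,0,0,0,0,0.2,0,0,0,0,0,0,0,0,0,0,0,0,0,0,0,0],
)

```text
time_s: 16.38
position: [0.5344, -0.1655, 0.0904]
tool_rot: [[-0.118, 0.001, 0.993], [-0.993, -0.001, -0.118], [0.001, -1.0, 0.001]]
ft_force: [-3.2, 1.8, 13.1]
grip_width: 0.0142
```

move_arm(
  targets=[0,0.2,0,0,0,0,0,0.1,0,0,0,0,0,0,0,0,0,0,0,0,0,0,0,0,0,0,0,0,0,0],
)

```text
time_s: 17.0
position: [0.5344, -0.1655, 0.0903]
tool_rot: [[-0.118, 0.001, 0.993], [-0.993, -0.001, -0.118], [0.001, -1.0, 0.001]]
ft_force: [-3.9, 1.7, 15.4]
grip_width: 0.0146
```

move_arm(
  targets=[0,-0.5,0,0,0,0,0,-0.5,0,0,0,0,0,0,0,0,0,0,0,0,0,0,0,0,0,0,0,0,0,0],
)

```text
time_s: 17.62
position: [0.5344, -0.1654, 0.0904]
tool_rot: [[-0.118, 0.0, 0.993], [-0.993, -0.0, -0.118], [0.0, -1.0, 0.0]]
ft_force: [-1.2, -0.2, 8.0]
grip_width: 0.0143
```

move_arm(
  targets=[0,0,0,0,0,0,0,0,0,0,0,0,0,0,0,0,0,0,0,0,0,0,0,0,0,0,0,0,0,0],
  hand=0,
)

```text
time_s: 18.25
position: [0.5344, -0.1654, 0.09]
tool_rot: [[-0.118, -0.0, 0.993], [-0.993, 0.0, -0.118], [-0.0, -1.0, -0.0]]
ft_force: [0.3, -1.1, 0.4]
grip_width: 0.0423
```

```bash
python3 - <<'E'
from h import *
im=grab("wrist","9");s=env.observe();print(s["time_s"],s["position"],s["ft_force"],s["grip_width"])
E
```

```text
18.3 [ 0.53435835 -0.16537991  0.08997973] [ 0.2306649  -0.24015671  0.50710854] 0.042644857222684567
```

View pics/wrist9.png

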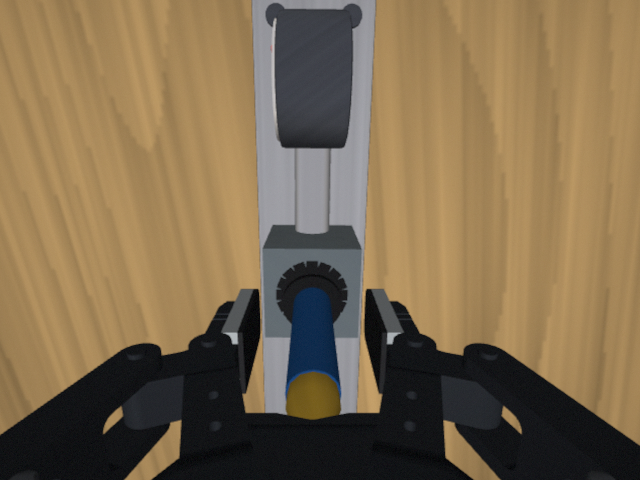

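move_arm(
  targets=[0,-5,0,0,0,0,0,-25,0,0,0,0,0,-35,0,0,0,0,0,-40,0,0,0,0,0,-30,0,0,0,0],
)

```text
time_s: 18.92
position: [0.5345, -0.1654, 0.2272]
tool_rot: [[-0.118, 0.002, 0.993], [-0.993, -0.001, -0.118], [0.001, -1.0, 0.002]]
ft_force: [-0.5, 0.8, -0.4]
grip_width: 0.0426
```

move_arm(
  targets=[50,-20,-12,0,0,0,50,0,-13,0,0,0,50,0,-15,0,0,0,20,0,0,0,0,0,0,0,0,0,0,0],
  hand=-1,
)

```text
time_s: 19.55
position: [0.4746, -0.3301, 0.2449]
tool_rot: [[-0.119, -0.0, 0.993], [-0.993, 0.0, -0.119], [-0.0, -1.0, -0.0]]
ft_force: [0.1, 0.5, 0.2]
grip_width: -0.0001
```

```bash
python3 - <<'E'
from h import *
im=grab("wrist","10");s=env.observe();print(s["time_s"],s["position"],s["ft_force"],s["q"].round(1))
W=cloud(im);P=W.reshape(-1,3);m=(np.hypot(P[:,0]-.534,P[:,1]+.167)<.02)&(P[:,2]>.11);print(P[m].max(0) if m.any() else None)
q=P[m];q=q[q[:,2]>q[:,2].max()-.003];print(q.mean(0),len(q))
E
```

```text
19.6 [ 0.4749426  -0.32896548  0.244997  ] [-0.26393015  0.14590769  0.73790073] [-46.5  24.4  69.2   0.   86.4 -39.7]
NoneTraceback (most recent call last):
  File "<stdin>", line 4, in <module>
    return umr_maximum(a, axis, None, out, keepdims, initial, where)
ValueError: zero-size array to reduction operation maximum which has no identity
```

View pics/wrist10.png

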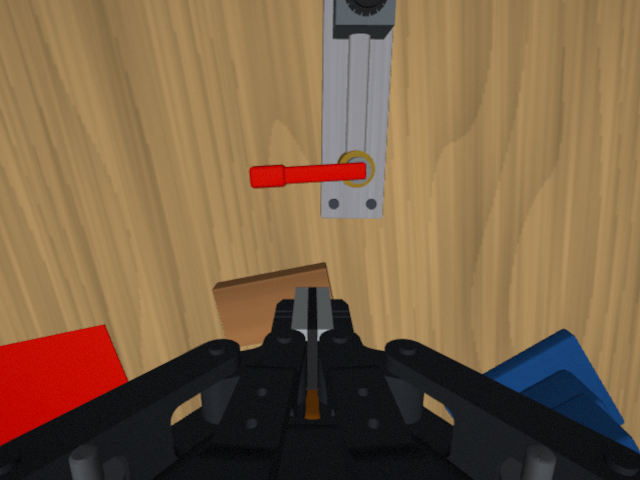

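```bash
python3 - <<'E'
from h import *
im=dict(np.load("wrist10.npz"))
g=im["pixels"];hsv=cv2.cvtColor(g,cv2.COLOR_RGB2HSV);m=cv2.inRange(hsv,(0,200,120),(6,255,255));m[220:]=0
cnt=max(cv2.findContours(m,0,2)[0],key=cv2.contourArea)
print(cv2.minAreaRect(cnt))
pts=np.array([plane(im,u,v,.064)[:2] for u,v in cnt[:,0]],np.float32)
r=cv2.minAreaRect(pts*1000);print(r,cv2.boxPoints(r))
print("axis?",plane(im,357,169,.064))
W=cloud(im);print(W[175,265],W[170,355])
a=grab("scene","10");b=grab("side","10")
for n,i in(("scene",a),("side",b)):
    u,v=proj(i,[.534,-.167,.11]).astype(int);print(n,u,v,proj(i,[.534,-.167,.151]),proj(i,[.534,-.167,.075]))
    cv2.imwrite(f"pics/c10{n}.png",cv2.resize(i["pixels"][v-40:v+40,u-50:u+50,::-1],(750,600),interpolation=cv2.INTER_CUBIC))
    P=cloud(i).reshape(-1,3);mm=(np.hypot(P[:,0]-.534,P[:,1]+.167)<.02)&(P[:,2]>.11)&(P[:,2]<.18);print(P[mm].max(0))
E
```

```text
((307.3443908691406, 173.5097198486328), (21.395751953125, 116.14836883544922), 86.42366790771484)
((474.9285888671875, -292.7520751953125), (17.557193756103516, 95.76060485839844), 86.59477996826172) [[ 426.6114  -298.6712 ]
 [ 522.20294 -304.35913]
 [ 523.2458  -286.83295]
 [ 427.65424 -281.14502]]
axis? [ 0.51615297 -0.29395226  0.064     ]
[ 0.44040689 -0.28945049  0.06631156] [ 0.51437688 -0.29449376  0.06466335]
scene 282 202 [281.89712559 192.22266684] [283.462522   210.24726389]
[ 0.5422386  -0.1543368   0.15171689]
side 365 203 [366.41803517 190.15688273] [365.26932453 214.98404797]
[ 0.54286923 -0.15537231  0.1520949 ]
```

View pics/c10scene.png

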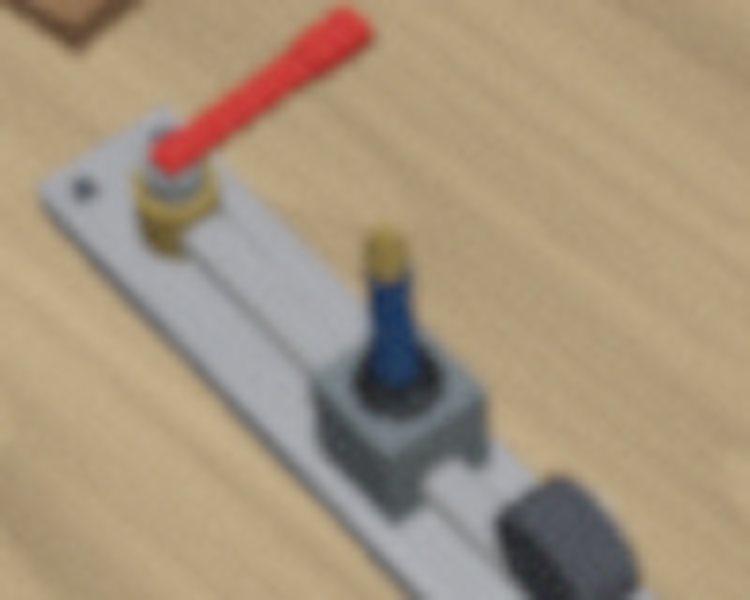

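View pics/c10side.png

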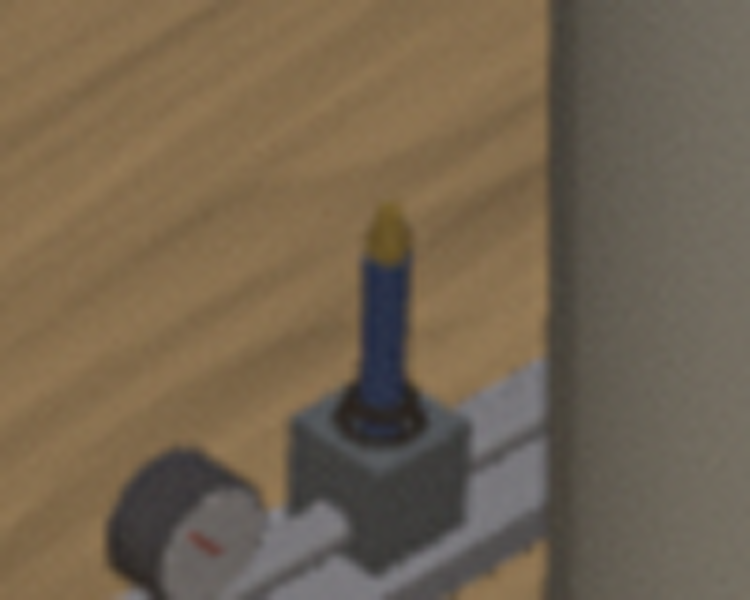

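move_arm(
  targets=[-35,0,-15,0,0,0,-35,0,-16,0,0,0,0,30,0,0,-0.06,0,0,40,0,0,0,0,0,40,0,0,0,0],
)

```text
time_s: 20.32
position: [0.4526, -0.2549, 0.1344]
tool_rot: [[-0.056, 0.001, 0.998], [-0.998, -0.001, -0.056], [0.001, -1.0, 0.001]]
ft_force: [0.6, -0.9, 0.0]
grip_width: -0.0002
```

```bash
python3 - <<'E'
from h import *
im=grab("wrist","11");s=env.observe();p=s["position"];R=s["tool_rot"];print(s["time_s"],p,s["ft_force"])
print("hinge in tool",R.T@(np.array([.518,-.2955,.06])-p)*1e3)
E
```

```text
20.375 [ 0.45070384 -0.25335391  0.12953519] [-2.08432099  1.75619847 -6.3969616 ]
hinge in tool [38.6580873  68.91427111 69.97559556]
```

View pics/wrist11.png

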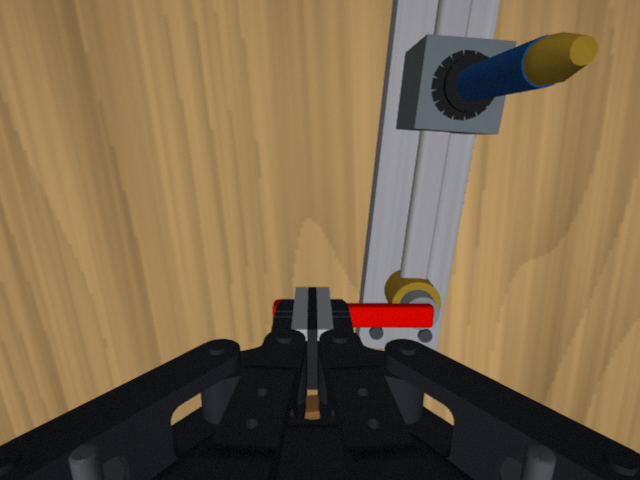

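move_arm(
  targets=[0,25,0,0,0,0,0,25,0,0,0,0,0,20,0,0,0,0,0,7,0,0,0,0,0,0,0,0,0,0],
)

```text
time_s: 21.0
position: [0.4525, -0.256, 0.0586]
tool_rot: [[-0.057, 0.0, 0.998], [-0.998, -0.0, -0.057], [0.0, -1.0, 0.0]]
ft_force: [0.2, 0.2, 0.9]
grip_width: -0.0002
```

```bash
python3 - <<'E'
from h import *
im=grab("wrist","12");s=env.observe();p=s["position"];R=s["tool_rot"];print(s["time_s"],p,s["ft_force"])
h=R.T@(np.array([.518,-.2955,.06])-p)*1e3
print("hinge in tool",h)
from scipy.spatial.transform import Rotation as Ro
for hx in(h[0],20,22):
  v=np.array([hx,0,h[2]]);print(hx,v-Ro.from_rotvec([0,-.16,0]).apply(v))
E
```

```text
21.05 [ 0.45259604 -0.25627395  0.05890492] [-0.44084847  0.78511738  0.07372556]
hinge in tool [35.41193847 -1.00560024 67.54660348]
35.41193846547788 [11.21371038  0.         -4.7790129 ]
20 [11.01685806  0.         -2.32361051]
22 [11.0424035   0.         -2.64224692]
```

View pics/wrist12.png

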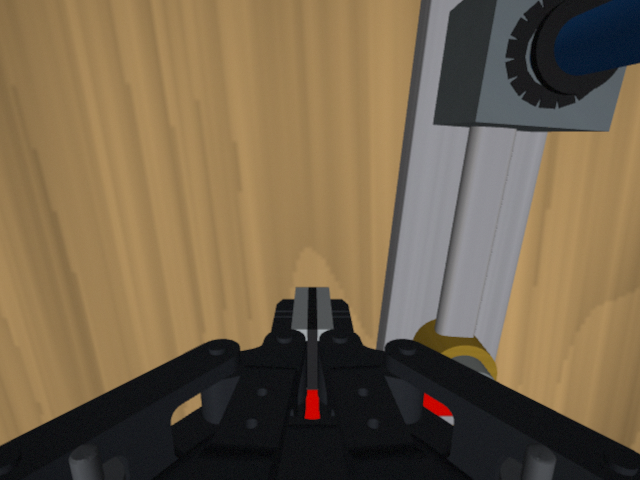

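move_arm(
  targets=[8,0,0,0,0,0,6,0,0,0,0,0,11,0,-2.4,0,-0.16,0,11,0,-2.4,0,-0.16,0,11,0,-2.4,0,-0.16,0],
)

```text
time_s: 21.68
position: [0.4471, -0.3038, 0.0583]
tool_rot: [[0.414, -0.001, 0.91], [-0.91, 0.001, 0.414], [-0.001, -1.0, -0.0]]
ft_force: [-0.1, 2.3, 1.8]
grip_width: 0.0005
```

```bash
python3 - <<'E'
from h import *
s=env.observe();p=s["position"];R=s["tool_rot"];print(s["time_s"],p,s["ft_force"])
print("hinge in tool",R.T@(np.array([.518,-.2955,.06])-p)*1e3)
im=grab("scene","13");u,v=proj(im,[.5,-.29,.06]).astype(int)
cv2.imwrite(f"pics/c13.png",cv2.resize(im["pixels"][v-50:v+50,u-62:u+63,::-1],(750,600),interpolation=cv2.INTER_CUBIC))
E
```

```text
21.675 [ 0.4470847  -0.30384784  0.05825784] [-0.06742976  2.29244377  1.82027154]
hinge in tool [21.7582711  -1.77864509 68.00820138]
```

View pics/c13.png

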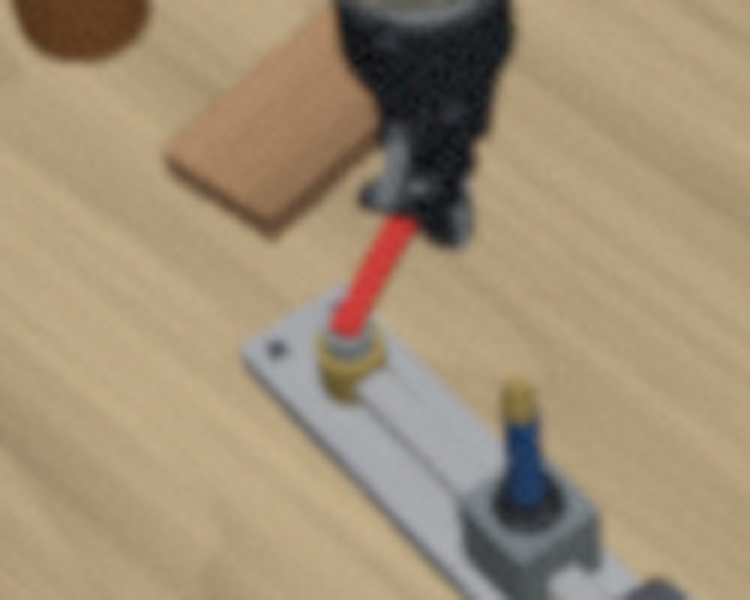

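move_arm(
  targets=[11,0,-2.5,0,-0.16,0,11,0,-2.5,0,-0.16,0,11,0,-2.5,0,-0.16,0,11,0,-2.5,0,-0.16,0,11,0,-2.5,0,-0.16,0],
)

```text
time_s: 22.35
position: [0.4742, -0.3518, 0.0581]
tool_rot: [[0.94, -0.001, 0.34], [-0.34, 0.0, 0.94], [-0.001, -1.0, -0.0]]
ft_force: [-2.3, 1.7, 0.2]
grip_width: 0.0
```

```bash
python3 - <<'E'
from h import *
s=env.observe();p=s["position"];R=s["tool_rot"];print(s["time_s"],p,s["ft_force"],s["q"].round(1))
print("hinge in tool",R.T@(np.array([.518,-.2955,.06])-p)*1e3, "handle angle left", np.degrees(np.arctan2(-R[1,2],-R[0,2]))%360)
im=grab("scene","14");u,v=proj(im,[.5,-.29,.06]).astype(int)
cv2.imwrite(f"pics/c14.png",cv2.resize(im["pixels"][v-50:v+50,u-62:u+63,::-1],(750,600),interpolation=cv2.INTER_CUBIC))
E
```

```text
22.35 [ 0.4742244  -0.35177828  0.0580658 ] [-2.26385212  1.74389108  0.17420005] [ -48.    36.3   81.7   -0.    62.1 -118.1]
hinge in tool [22.04318478 -1.97187452 67.80485841] handle angle left 250.1340631441487
```

View pics/c14.png

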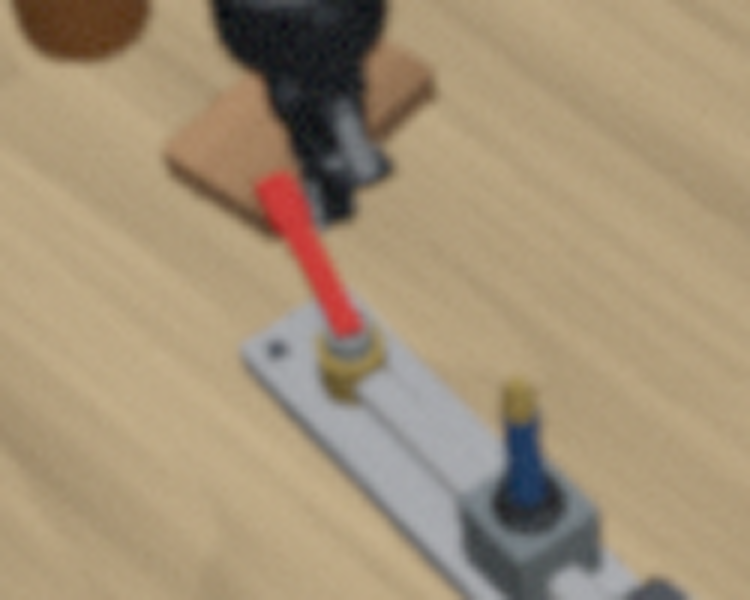

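move_arm(
  targets=[6,0,-1.4,0,-0.09,0,5,0,-1.2,0,-0.08,0,3,0,-0.7,0,-0.045,0,0,0,0,0,0,0,0,0,0,0,0,0],
)

```text
time_s: 23.02
position: [0.4871, -0.3583, 0.0581]
tool_rot: [[0.991, 0.0, 0.136], [-0.136, -0.0, 0.991], [0.0, -1.0, -0.0]]
ft_force: [-1.1, -0.7, -0.5]
grip_width: -0.0001
```

move_arm(
  targets=[0.7,0,0,0,0,0,0.7,0,0,0,0,0,0.6,0,0,0,0,0,0,0,0,0,0,0,0,0,0,0,0,0],
)

```text
time_s: 23.65
position: [0.4893, -0.3586, 0.058]
tool_rot: [[0.991, 0.0, 0.133], [-0.133, -0.0, 0.991], [0.0, -1.0, -0.0]]
ft_force: [-1.6, -0.7, 0.2]
grip_width: -0.0
```

Not yet at the stop; continue pushing gently.

move_arm(
  targets=[0.7,0,0,0,0,0,0.7,0,0,0,0,0,0.6,0,0,0,0,0,0,0,0,0,0,0,0,0,0,0,0,0],
)

```text
time_s: 24.28
position: [0.4898, -0.3587, 0.058]
tool_rot: [[0.991, -0.003, 0.133], [-0.133, 0.001, 0.991], [-0.003, -1.0, 0.001]]
ft_force: [-10.4, -1.6, 3.6]
grip_width: -0.0002
```

move_arm(
  targets=[-3,0,0,0,0,0,-12,0,0,0,0,0,-15,0,0,0,0,0,0,-40,0,0,0,0,0,-50,0,0,0,0],
)

```text
time_s: 24.9
position: [0.4607, -0.3543, 0.1483]
tool_rot: [[0.991, -0.001, 0.134], [-0.134, 0.002, 0.991], [-0.001, -1.0, 0.002]]
ft_force: [0.8, -0.4, -0.0]
grip_width: 0.0005
```

move_arm(
  targets=[0,-50,0,0,0,0,-20,-40,0,0,0,0,-20,0,0,0,0,0,0,0,0,0,0,0,0,0,0,0,0,0],
)

```text
time_s: 25.52
position: [0.4221, -0.3494, 0.2376]
tool_rot: [[0.991, -0.0, 0.133], [-0.133, 0.001, 0.991], [-0.0, -1.0, 0.001]]
ft_force: [0.2, 0.4, 0.0]
grip_width: 0.0001
```

```bash
python3 - <<'E'
from h import *
im=grab("wrist","15");s=env.observe();print(s["time_s"],s["position"],s["ft_force"])
g=im["pixels"];hsv=cv2.cvtColor(g,cv2.COLOR_RGB2HSV);m=cv2.inRange(hsv,(0,200,120),(6,255,255))
k,l,st,ce=cv2.connectedComponentsWithStats(m)
for i in range(1,k):
    if st[i,4]>100:
        c=cv2.findContours((l==i).astype(np.uint8),0,2)[0][0]
        pts=np.array([plane(im,u,v,.064)[:2]*1000 for u,v in c[:,0]],np.float32);r=cv2.minAreaRect(pts);print(st[i],r)
for n in("scene","side"):
    i=grab(n,"15")
    P=cloud(i).reshape(-1,3);mm=(np.hypot(P[:,0]-.534,P[:,1]+.167)<.02)&(P[:,2]>.11)&(P[:,2]<.18);print(n,P[mm].max(0))
    hsv=cv2.cvtColor(i["pixels"],cv2.COLOR_RGB2HSV)
E
```

```text
25.575 [ 0.42221454 -0.34949506  0.23748642] [-0.30421022 -0.33405261 -0.30948825]
[   0    0  181   51 4647] ((241.8002166748047, -492.63153076171875), (30.07976531982422, 140.4635772705078), 5.646024227142334)
[  10  254   75   68 3880] ((452.0923767089844, -588.12158203125), (63.736358642578125, 63.85649108886719), 27.34134864807129)
[349 307  42  14 554] ((515.0933837890625, -309.4718322753906), (37.26797866821289, 12.856548309326172), 82.24239349365234)
scene [ 0.54189012 -0.15601425  0.15485693]
side [ 0.54369196 -0.15600274  0.15174321]
```

View pics/wrist15.png

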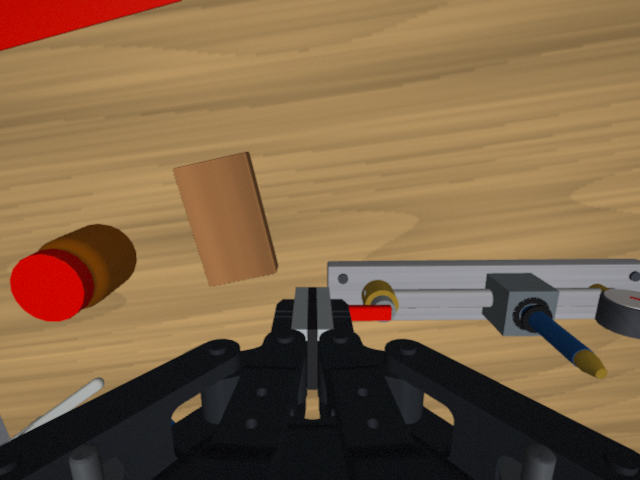

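View pics/scene15.png

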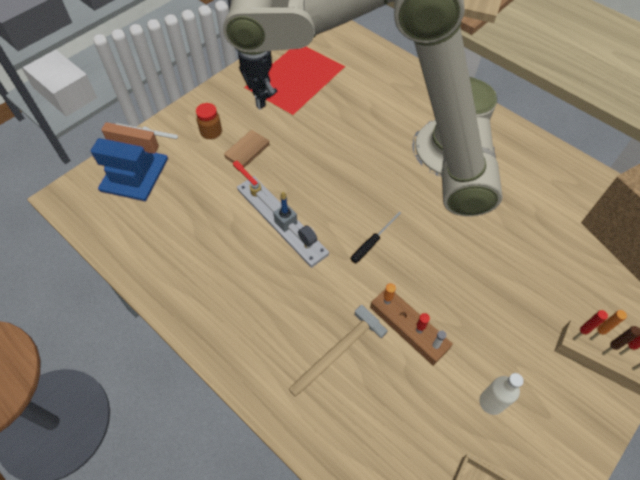

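move_arm(
  targets=[40,-15,0,0,0,0,50,0,0,0,0,0,50,0,0,0,0,0,0,0,0,0,0,0,0,0,0,0,0,0],
)

```text
time_s: 26.3
position: [0.5604, -0.368, 0.2524]
tool_rot: [[0.991, -0.001, 0.133], [-0.133, 0.001, 0.991], [-0.001, -1.0, 0.001]]
ft_force: [-0.1, -0.4, -0.0]
grip_width: -0.0002
```

```bash
python3 - <<'E'
from h import *
im=grab("wrist","16");s=env.observe();print(s["time_s"],s["position"],s["ft_force"])
g=im["pixels"];hsv=cv2.cvtColor(g,cv2.COLOR_RGB2HSV);m=cv2.inRange(hsv,(0,200,120),(6,255,255))
k,l,st,ce=cv2.connectedComponentsWithStats(m)
for i in range(1,k):
    if st[i,4]>100:
        c=cv2.findContours((l==i).astype(np.uint8),0,2)[0][0]
        pts=np.array([plane(im,u,v,.064)[:2]*1000 for u,v in c[:,0]],np.float32);r=cv2.minAreaRect(pts);print(st[i],r)
P=cloud(im).reshape(-1,3);mm=(np.hypot(P[:,0]-.534,P[:,1]+.167)<.02)&(P[:,2]>.11)&(P[:,2]<.18);print(P[mm].max(0) if mm.any() else 0)
E
```

```text
26.35 [ 0.56005261 -0.36816419  0.25299604] [-0.56827657 -1.12892061  0.45378034]
[   0   64   66   84 4502] ((442.52874755859375, -579.7744140625), (51.394527435302734, 63.44694900512695), 69.57197570800781)
[ 282  145  115   21 1997] ((512.365478515625, -338.2114562988281), (95.52632141113281, 16.334163665771484), 82.27926635742188)
[ 0.54237442 -0.16249566  0.15368066]
```

View pics/wrist16.png

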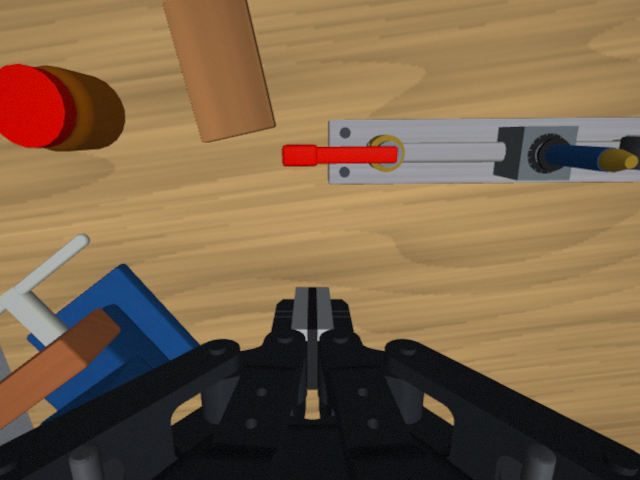

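```bash
python3 -c "
from rig import env
print(env.close_job())"
```

```text
the job is handed in; nothing more can be done
None
```

The blue tube is seated in the push-fit port, and the valve handle is turned to its open stop. I handed the job in at about 26 s of the 69 s allowed.

- **Tube:** I took it from the block and aligned it over the port with the wrist camera to about 0.3 mm. It passed the seal at about 8 N and slid at about 3–5 N. It bottomed at roughly 24 mm, where the push reached about 17 N without the tube moving further. I then eased off and let go. After release its top measured about 152 mm above the bench, against the 151 mm expected. After the valve was turned, two of the cameras read 152–154 mm.
- **Valve:** I swung the handle with closed fingers until the force jumped to about 10 N at the stop, then pulled clear.
- **Last checks:** In the last picture the handle lies along the rail, pointing away from the port. Its measured direction was about 1° off the rail's, which is within the camera error. One scene-camera depth reading of the tube's top was 3 mm higher (155 mm) while the side camera still read 152 mm, so I took it as noise. The other objects looked undisturbed in the scene picture taken after the valve was turned.

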